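# Hold the fume-box shutter half open

## Robot

A 7-joint arm with a two-finger parallel gripper is mounted at the origin on the work surface. World frame = base frame: x ahead of the robot, y to its left, z up, the work surface at z = 0. Lengths are in mm, angles in rad, forces in N, time in s.
With the tool pointing down it reaches from about 400 to 850 mm from the base axis. Payload 10.4 kg.
Tool frame: the origin (TCP) lies between the finger pads; the fingertips stand 14 mm ahead of it and the grasp point (between the pads) lies 5 mm behind it; z points along the fingers, y is the direction in which the jaws open and shut (so a half turn about z gives the same grasp; the last joint's range is limited). The gripper opens to 85 mm and grips with 20 to 120 N. Pads are 22 mm wide; open, the fingers measure 114 mm over their backs; the gripper's body (76 mm by 85 mm) begins 54 mm behind the grasp point. The pads swing forward as they close: fully open they stand 13 mm farther back than shut.
Start: joints at [1.263, 0.332, -0.065, 1.46, 0.022, 1.35, -0.088], TCP at [175.624, -599.838, 245.338] pointing down, gripper open.
Joint ranges: [-2.6, 2.6], [-0.5, 2.12], [-1.47, 1.34], [0.16, 2.42], [-1.27, 4.41], [0.06, 2.06], [-2.6, 2.6]. Speed limits (rad/s): [2.22, 2.22, 2.79, 2.79, 3.14, 3.14, 3.14].

## Interface

Orientations are given as a unit quaternion [x, y, z, w].
In Python, from cell import bot gives the robot as it stands.
- The arm moves only by the tool arm_command, never from a script. Its argument "moves" is a list of rows, each a list of 6 numbers: the shift along the tool's x, y, z in mm, then the turn, a rotation vector about the tool's x, y, z in rad. A call has 1 to 10 rows; each row is the pose to reach, as a shift and turn from the pose measured when the call began, along the tool's axes at that moment; what a row does not reach only later rows make up. A row lasts 1/12 s, in which the tool goes at most 41.7 mm and 7.16 degrees, less where a joint would pass 70% of its speed; a pose out of reach is approached as far as the arm can. A call with a gripper value outside its range is refused whole. "claw" is the opening, from 0 (shut) to 1 (fully open), set as the call begins (left out, the last holds). The fingers move at their own pace and stop on an object; "newtons" is the grip in N (left out, the last holds). Time passes only in rows, so rows that repeat a pose let the fingers close. It gives the time, the measured TCP pose, the force and the opening at its end, in the units of the state.
- bot.get_state(): the state, without advancing time (a new reading comes with each control period).
- bot.snapshot(name): name is "scene" or "top" or "wrist"; returns a dict with "frame" (384x512x3 uint8, red, green, blue), "K" (3x3 intrinsics, pixels), "rvec" (rotation vector, rad) and "tvec" (3), from world to camera coordinates, as OpenCV has them; the wrist camera has in their place "mount" (4x4, takes a point from camera to tool coordinates, whose origin is the TCP and whose axes are the flange's). Camera axes: x right, y down, z forward; pixel columns grow to the right and rows downward; lengths in mm; the calibration is good to about 2 mm. A picture is of the moment at which its call begins: read the wrist's pose just before it. There is no depth.
- bot.close_job(): hands the job in, once; it reports no verdict.
The state is a dict: "time": time; "qpos": joint angles; "dq": joint speeds; "joint_efforts": joint torques, N m; "ee_pos": TCP position; "orientation": TCP orientation; "force": force on the tool from outside, world axes, zero at the start; "ft_torque": the same for the moment, N m; "grip_width": finger opening in mm.
Only numpy, scipy, OpenCV 4.12 (cv2) and the standard library are available. Lean on these libraries where they do the work, as an engineer would, in place of code of your own. Each camera call takes 0.05 s, during which the arm holds its last target.

## Task

A flux jar has been left on top of the fume-extraction box, in the way of its spring-closed shutter. Lift the jar off and set it down upright in the empty green tray, without dropping it; only then slide the shutter half open by its orange fin, so that its red pointers stand at the green marks, and finish while still holding it there against the spring for the airflow reading. Leave the other things on the bench where they are.

Things in the scene. Friction and masses are not known exactly. Their poses are not given: they have to be found in the camera images.
- shutter_grip (a point): grip point in the orange fin standing on the middle of the shutter plate, 84.5 mm above the bench. Fin 12 mm thick along the slide, 40 mm wide across; its top is 16 mm above this point, the plate's upper face 26 mm below. Axes parallel to the box's; the shutter opens along +y. Red pointers at both edges of the plate are in line with the fin. Shut, the jar's side is at least 42 mm from the fin.
- shutter (a joint): travel of the shutter (m): 0 shut, 0.08 fully open, 0.04 half open (pointers in the middle of the 12 mm long green marks on the box's side rails). It slides level and straight along the box's +y. A spring drives it shut: about 3 N when shut, 10 N at half, 16 N fully open; it snaps shut if let go.
- fume_box: white box fixed to the bench, 120 (x) x 200 (y) x 50 mm high; origin under its centre. On top: shutter (shut) from y = -90 to 0 mm, 98 mm wide; then open grey deck, 50 mm above the bench, to an end wall at y = 84 mm (top at 70 mm). 10 mm wide side rails rise 5 mm above the deck. Pipe stub 40 mm across on the +x side. With the jar on the deck the shutter jams before half travel.
- jar_center (a point): centre of the flux jar: upright amber cylinder with paper label and black cap, 56 mm across, 60 mm high, this point half-way up; 0.1 to 0.2 kg; z along its axis. Starts standing on the box's deck (point 80 mm above the bench); best gripped from above across the box's x direction, clear of shutter and end wall.
- jar: the same flux jar; origin under its centre (30 mm below jar_center)
- tray: empty green plastic tray fixed to the bench, 150 x 150 mm outside, walls 14 mm high and 4 mm thick, floor about 4 mm above the bench; origin under its centre, z up. On either the left or the right of the box.
- organiser: fixed grey component organiser, 150 x 150 x 30 mm, nine compartments filled with parts, not the tray for the jar; origin under its centre
- solder_reel: loose blue solder reel standing on end, 54 mm across, 36 mm high; origin under its centre
- glue_bottle: loose small white bottle with red cap, 32 mm across, 75 mm high; origin under its centre
- driver: loose screwdriver with blue handle lying on the bench
- flux_brush: loose brush with red handle lying on the bench
- tool_pot: loose steel pot of pens and hand tools, 76 mm across, pot 85 mm high, tools to about 145 mm; origin under its centre
- multimeter: loose black multimeter lying flat, 150 x 75 x 35 mm; origin under its centre
Mind the look-alikes: they are no part of the job. Leave any pink look-alike of the multimeter alone.

How it is judged:
By the outcome, as a careful person would: the job done as asked, in the order asked, and still so for the second after the job is handed in, while the arm keeps its last pose, push and grip.
It also fails if it takes over 48 s, if anything falls off the work surface, if the arm or the gripper's body presses on something with over 40 N, if the wrist force passes 120 N, or if a joint passes its speed limit or range.

## Working session

There is one attempt and no reset: what is moved stays moved. The work goes in short steps, Python scripts to look and compute and a tool call to move; the robot and the scene stay as the last step left them, time stands still between calls to the robot, and variables do not carry over. Pictures are saved under pics/ and viewed, and the job is handed in when it is done.

Besides the shell and the picture viewer there is one more tool, called after "Request:" as name(argument=value, ...), one argument or row to a line, values as JSON. arm_command: Moves the arm, as the interface text tells. Its arguments: {"type":"object","properties":{"moves":{"type":"array"},"claw":{"type":"number"},"newtons":{"type":"number"}},"required":["moves"]}

```bash
mkdir -p pics; ls
python3 - <<'E'
from cell import bot
import cv2,numpy as np
s=bot.get_state();print(s)
for n in ["scene","top","wrist"]:
    d=bot.snapshot(n);cv2.imwrite(f"pics/{n}0.png",d["frame"][:,:,::-1])
    np.savez(f"{n}0.npz",**d)
    print(n,d["K"],d.get("rvec"),d.get("tvec"),d.get("mount"))
E
```

```text
pics
{'time': 0.0, 'qpos': array([ 1.26343406,  0.33288895, -0.06467677,  1.46094891,  0.02160622,
        1.3498772 , -0.08850296]), 'dq': array([-0.00064643, -0.00110411,  0.00014084,  0.00182498,  0.00089203,
        0.00019646,  0.0016311 ]), 'joint_efforts': array([ 1.18287821e-04, -6.25449944e+01,  4.89103713e-02, -3.91617072e+01,
        1.61452848e-02,  9.72371665e-03, -2.08693734e-05]), 'ee_pos': array([ 175.46297243, -599.49856389,  244.5015592 ]), 'orientation': array([ 9.89880837e-01,  1.41899328e-01, -1.40142789e-04, -6.99548210e-04]), 'force': array([-0.00776247,  1.03586131, -0.6475546 ]), 'ft_torque': array([ 0.02417422, -0.07755793,  0.0006942 ]), 'grip_width': 85.41619326936652}
scene [[362.66370531   0.         255.20231496]
 [  0.         362.66370531 191.76881828]
 [  0.           0.           1.        ]] [ 1.31596954  1.96874694 -1.06975014] [  62.04873034 -199.88407522 1693.92805804] None
top [[427.58396381   0.         246.89677928]
 [  0.         427.58396381 188.41176878]
 [  0.           0.           1.        ]] [ 2.16462318 -2.1823003   0.1002569 ] [ 133.17666866  505.21852834 1568.78876764] None
wrist [[295.93161254   0.         251.83454233]
 [  0.         295.93161254 192.12510496]
 [  0.           0.           1.        ]] None None [[-1.73872968e-04 -9.46429316e-01 -3.22911009e-01  8.25737166e+01]
 [ 9.99999852e-01 -3.30832757e-04  4.31192726e-04 -5.98241243e-01]
 [-5.14922977e-04 -3.22910886e-01  9.46429234e-01 -1.28981561e+02]
 [ 0.00000000e+00  0.00000000e+00  0.00000000e+00  1.00000000e+00]]
```

View pics/scene0.png

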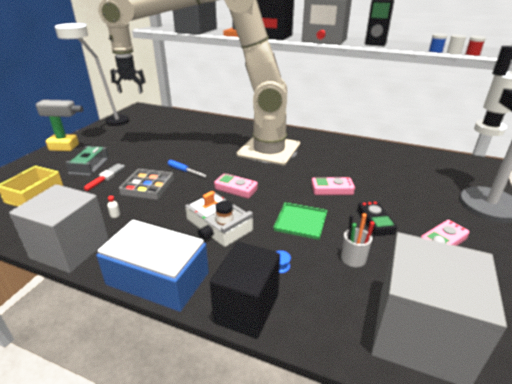

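View pics/top0.png

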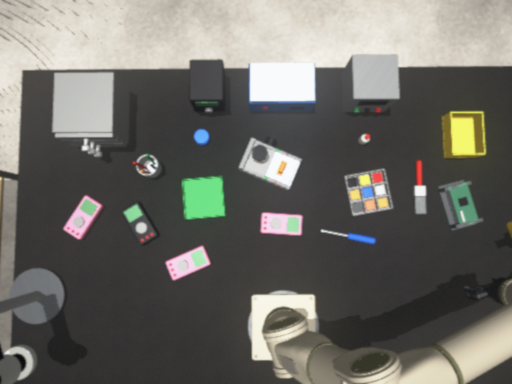

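View pics/wrist0.png

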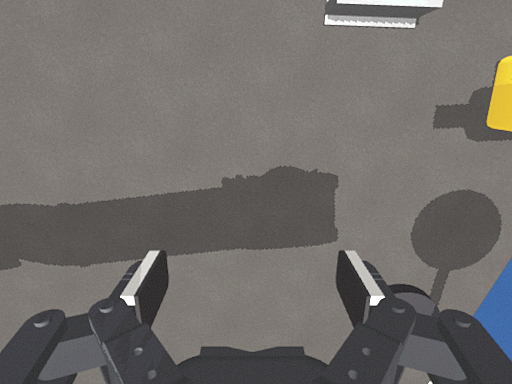

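```bash
cat > h.py <<'E'
import numpy as np,cv2
from scipy.spatial.transform import Rotation as R
def load(n): return dict(np.load(n+".npz",allow_pickle=True))
def ext(d): return cv2.Rodrigues(d["rvec"])[0],np.array(d["tvec"]).reshape(3)
def backproj(d,uv,z):
    Rm,t=ext(d)
    ray=Rm.T@np.linalg.inv(d["K"])@np.array([uv[0],uv[1],1.]);c=-Rm.T@t
    return c+ray*(z-c[2])/ray[2]
def proj(d,P):
    Rm,t=ext(d); q=(Rm@np.atleast_2d(P).T).T+t; q=q@d["K"].T; return q[:,:2]/q[:,2:]
def wristext(d,ee,quat):
    M=d["mount"]; T=np.eye(4);T[:3,:3]=R.from_quat(quat).as_matrix();T[:3,3]=ee
    C=np.linalg.inv(T@M); d["rvec"]=cv2.Rodrigues(C[:3,:3])[0]; d["tvec"]=C[:3,3]; return d
def boxpts(cx,cy,th,P):
    P=np.atleast_2d(P).astype(float);c,s=np.cos(th),np.sin(th)
    return np.c_[cx+c*P[:,0]-s*P[:,1],cy+s*P[:,0]+c*P[:,1],P[:,2]]
E
python3 - <<'E'
import cv2
a=cv2.imread("pics/top0.png");c=a[125:225,175:310];cv2.imwrite("pics/topc.png",cv2.resize(c,None,fx=5.9,fy=5.9,interpolation=cv2.INTER_CUBIC))
a=cv2.imread("pics/scene0.png");c=a[170:260,175:335];cv2.imwrite("pics/scenec.png",cv2.resize(c,None,fx=5,fy=5,interpolation=cv2.INTER_CUBIC))
E
```

```text
(no output)
```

View pics/topc.png

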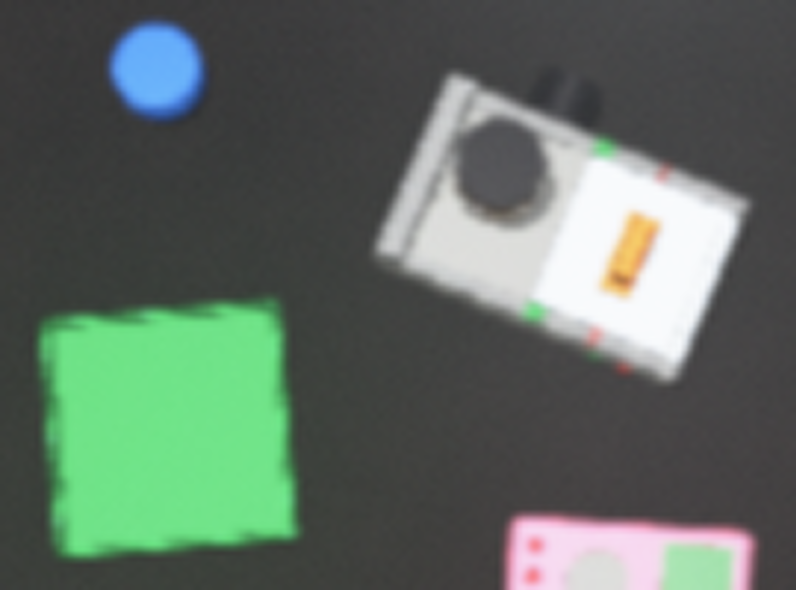

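View pics/scenec.png

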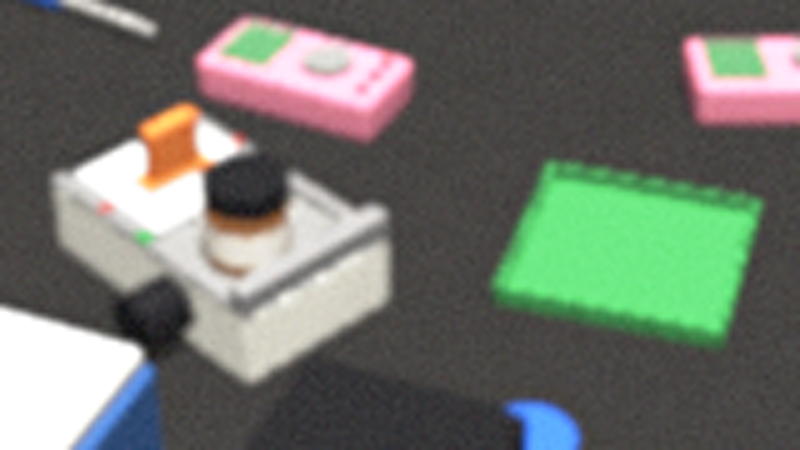

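```bash
cat > m.py <<'E'
from h import *
from scipy.optimize import least_squares
d=load("top0")
f=lambda p:(175+(p[0]+.5)/5.9-.5,125+(p[1]+.5)/5.9-.5)
B=[(60,-100,55),(-60,-100,55),(60,100,70),(-60,100,70),(0,-45,100.5),(55,-5,55),(-55,-5,55)]
px=[f(p) for p in [(748,205),(672,380),(452,75),(377,258),(632,250),(604,147),(535,312)]]
r=least_squares(lambda x:(proj(d,boxpts(*x,B))-px).ravel(),[600,0,-.4])
print("box",r.x,r.fun.round(1))
jc=backproj(d,f((503,165)),110); print("jar",jc)
c,s=np.cos(r.x[2]),np.sin(r.x[2]);q=jc[:2]-r.x[:2];print("jar in box",c*q[0]+s*q[1],-s*q[0]+c*q[1])
T=[(75,75,14),(75,-75,14),(-75,-75,14),(-75,75,14)]
px=[f(p) for p in [(40,322),(278,300),(298,535),(62,555)]]
r2=least_squares(lambda x:(proj(d,boxpts(*x,T))-px).ravel(),[500,200,0])
print("tray",r2.x,r2.fun.round(1))
print("fin",boxpts(*r.x,[0,-45,84.5]))
E
python3 m.py
```

```text
box [ 5.94234176e+02  4.43134112e+01 -4.06020389e-01] [-0.2 -0.2  0.3  0.1 -0.2  0.2 -0.2 -0.8  0.4 -0.5 -0.2  0.9  0.   0.4]
jar [625.65876991  82.07508005 110.        ]
jar in box 13.955557700383771 47.10298461061194
tray [4.76103245e+02 2.92319314e+02 8.55627811e-02] [ 0.4 -0.1 -0.2 -0.1 -0.  -0.1 -0.2  0.3]
fin [[576.46113794   2.9719172   84.5       ]]
```

Candidates for the jar (top image): the amber, black-capped one on the box (260,152), glue bottle (364,138), reel (201,137), tool pot (147,165). For the tray: green (203,198), organiser (368,192), yellow bin (463,134). By description I choose the jar on the box and the green tray. The crops confirm both: amber jar with label and black cap on the deck, and an empty green tray.

```bash
cat > go.py <<'E'
import sys
from h import *
from cell import bot
def go(x,y,z,phi=None,n=10):
    s=bot.get_state();Rm=R.from_quat(s["orientation"]);p=s["ee_pos"]
    if phi is None: tgt=Rm
    else:
        xa=np.array([np.cos(phi),np.sin(phi),0]);za=np.array([0,0,-1.]);tgt=R.from_matrix(np.c_[xa,np.cross(za,xa),za])
    sh=Rm.inv().apply(np.array([x,y,z])-p);rv=(Rm.inv()*tgt).as_rotvec()
    xa=Rm.as_matrix()
    print("t",round(s["time"],2),"p",p.round(1),"phi",round(np.arctan2(xa[1,0],xa[0,0]),3),"zax",xa[:,2].round(3),"F",s["force"].round(1),"w",round(s["grip_width"],1))
    print("shift",sh.round(1),"turn",rv.round(3),"dist",np.linalg.norm(sh).round(1))
    if n: print((sh/n).round(2),(rv/n).round(4))
if __name__=="__main__":
    a=[float(v) for v in sys.argv[1:]]
    go(*a[:3],a[3] if len(a)>3 and a[3]<9 else None,a[4] if len(a)>4 else 10)
E
python3 go.py 620 75 260 1.165 24
```

```text
t 0.15 p [ 175.5 -599.6  244.7] phi 0.285 zax [-0.     0.001 -1.   ] F [-0.1 -0.1  1. ] w 85.3
shift [ 616.1 -522.5  -14.8] turn [-0.001 -0.    -0.88 ] dist 808.0
[ 25.67 -21.77  -0.62] [-0.     -0.     -0.0367]
```

Request:
arm_command(
  moves=[
    [20, -17, 0, 0, 0, -0.02],
    [46, -39, 0, 0, 0, -0.06],
    [72, -61, -1, 0, 0, -0.1],
    [98, -83, -1, 0, 0, -0.14],
    [126, -107, -2, 0, 0, -0.18],
    [154, -131, -3, 0, 0, -0.22],
    [180, -153, -4, 0, 0, -0.26],
    [206, -175, -5, 0, 0, -0.3],
    [232, -197, -5, 0, 0, -0.34],
    [258, -219, -6, 0, 0, -0.38],
  ],
)

```text
time: 0.98
ee_pos: [362.1, -315.3, 250.8]
orientation: [0.945, 0.327, -0.0, -0.001]
force: [1.4, 0.6, -0.0]
grip_width: 85.4
```

```bash
python3 go.py 620 75 260 1.165 15
```

```text
t 0.98 p [ 362.1 -315.3  250.8] phi 0.667 zax [-0.001  0.001 -1.   ] F [ 1.4  0.6 -0. ] w 85.4
shift [ 444.1 -147.2   -9. ] turn [-0.001 -0.    -0.498] dist 467.9
[29.6  -9.81 -0.6 ] [-0.0001 -0.     -0.0332]
```

Request:
arm_command(
  moves=[
    [30, -10, -1, 0, 0, -0.033],
    [60, -20, -1, 0, 0, -0.066],
    [90, -30, -2, 0, 0, -0.1],
    [120, -40, -3, 0, 0, -0.133],
    [150, -50, -3, 0, 0, -0.166],
    [180, -60, -4, 0, 0, -0.2],
    [210, -70, -4, 0, 0, -0.233],
    [240, -80, -5, 0, 0, -0.266],
    [270, -90, -5, 0, 0, -0.3],
    [300, -100, -6, 0, 0, -0.333],
  ],
)

```text
time: 1.82
ee_pos: [536.4, -49.9, 256.8]
orientation: [0.877, 0.48, -0.0, -0.001]
force: [0.9, -1.2, 0.4]
grip_width: 85.6
```

```bash
python3 go.py 620 75 260 1.165 6
```

```text
t 1.82 p [536.4 -49.9 256.8] phi 1.001 zax [-0.001  0.001 -1.   ] F [ 0.9 -1.2  0.4] w 85.6
shift [150.2   3.   -3.2] turn [-0.001 -0.    -0.164] dist 150.3
[25.04  0.5  -0.53] [-0.0002 -0.0001 -0.0273]
```

Request:
arm_command(
  moves=[
    [28, 1, -1, 0, 0, -0.03],
    [56, 1, -1, 0, 0, -0.06],
    [84, 2, -2, 0, 0, -0.09],
    [112, 2, -2, 0, 0, -0.12],
    [134, 3, -3, 0, 0, -0.15],
    [150, 3, -3, 0, 0, -0.164],
    [150, 3, -3, 0, 0, -0.164],
    [150, 3, -3, 0, 0, -0.164],
  ],
)

```text
time: 2.48
ee_pos: [619.7, 75.6, 259.2]
orientation: [0.835, 0.551, -0.0, -0.001]
force: [0.4, -0.0, 0.3]
grip_width: 85.3
```

```bash
cat > shot.py <<'E'
import sys
from h import *
from cell import bot
n=sys.argv[1]
s=bot.get_state();d=bot.snapshot("wrist");d=wristext(d,s["ee_pos"],s["orientation"])
np.savez(n+".npz",**d);cv2.imwrite(f"pics/{n}.png",cv2.resize(d["frame"][:,:,::-1],None,fx=1.5,fy=1.5,interpolation=cv2.INTER_CUBIC));print(s["ee_pos"],s["time"])
E
python3 shot.py w1
```

```text
[619.72525687  75.57568401 259.18503418] 2.4833
```

View pics/w1.png

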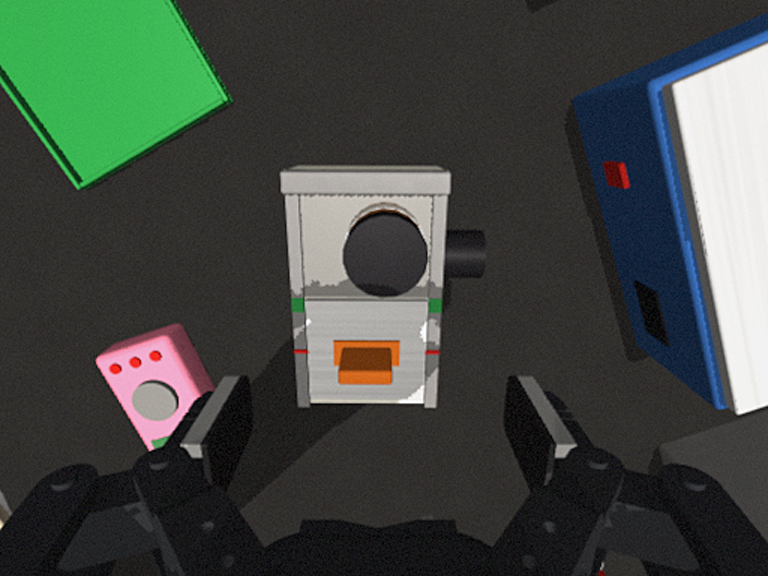

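The wrist picture shows the box end-on: jar cap (385,253), fin top (366,366), green marks at (297,305) and (435,305), red pointers at v≈351.

```bash
cat > m2.py <<'E'
from h import *
from scipy.optimize import least_squares
d=load("w1")
f=lambda p:((p[0]+.5)/1.5-.5,(p[1]+.5)/1.5-.5)
B=[(55,-5,55),(-55,-5,55),(60,100,70),(-60,100,70),(0,-45,100.5),(60,-100,55),(-60,-100,55),(60,84,70),(-60,84,70)]
px=[f(p) for p in [(435,305),(297,305),(450,170),(282,170),(365,366),(437,407),(298,406),(450,193),(281,192)]]
r=least_squares(lambda x:(proj(d,boxpts(*x,B))-px).ravel(),[600,30,-.4])
print("box",r.x,r.fun.round(1))
jc=backproj(d,f((385,253)),110); print("jar",jc)
c,s=np.cos(r.x[2]),np.sin(r.x[2]);q=jc[:2]-r.x[:2];print("jar in box",c*q[0]+s*q[1],-s*q[0]+c*q[1])
print("tray corner",backproj(d,f((80,187)),14),backproj(d,f((231,100)),14))
print("tray corners top fit",boxpts(476.1,292.3,.0856,[[-75,-75,0],[75,-75,0],[75,75,0],[-75,75,0]]))
print("fin",boxpts(*r.x,[0,-45,84.5]))
E
python3 m2.py
```

```text
box [ 5.95366436e+02  4.49518070e+01 -4.08665349e-01] [ 0.2 -1.2  0.7 -1.6  1.3 -0.5 -2.  -1.   0.2  6.6 -0.7 -1.1  0.2 -0.9
  0.4 -0.2 -0.3 -0. ]
jar [627.71363839  85.69508562 110.        ]
jar in box 13.492710191702738 50.24244257581174
tray corner [409.1535923  213.68402996  14.        ] [556.7645947 222.7265359  14.       ]
tray corners top fit [[407.78677086 211.16244566   0.        ]
 [557.23755434 223.98677086   0.        ]
 [544.41322914 373.43755434   0.        ]
 [394.96244566 360.61322914   0.        ]]
fin [[577.48411371   3.65746653  84.5       ]]
```

```bash
sed -i 's/,(0,-45,100.5)//; s/,(365,366)//' m2.py; python3 m2.py; python3 go.py 627 84 160 1.163 6
```

```text
box [ 5.95041049e+02  4.41229217e+01 -4.08404649e-01] [ 0.2 -0.5  0.8 -0.9  1.3  0.4 -1.9 -0.1 -0.7 -0.5  0.3 -0.3  0.4  0.7
 -0.2  0.9]
jar [627.71363839  85.69508562 110.        ]
jar in box 13.475245252854098 51.12886339906966
tray corner [409.1535923  213.68402996  14.        ] [556.7645947 222.7265359  14.       ]
tray corners top fit [[407.78677086 211.16244566   0.        ]
 [557.23755434 223.98677086   0.        ]
 [544.41322914 373.43755434   0.        ]
 [394.96244566 360.61322914   0.        ]]
fin [[577.16949297   2.8239207   84.5       ]]
t 2.53 p [619.7  74.4 259.4] phi 1.165 zax [-0.002  0.001 -1.   ] F [ 0.2 -0.2  0.3] w 85.6
shift [11.7  3.1 99.4] turn [-0.002  0.     0.002] dist 100.1
[ 1.95  0.52 16.56] [-0.0003  0.      0.0003]
```

Request:
arm_command(
  moves=[
    [2, 1, 16, 0, 0, 0],
    [5, 1, 36, 0, 0, 0],
    [7, 2, 56, 0, 0, 0],
    [9, 2, 76, 0, 0, 0],
    [11, 3, 91, 0, 0, 0],
    [12, 3, 99, 0, 0, 0.002],
    [12, 3, 99, 0, 0, 0.002],
    [12, 3, 99, 0, 0, 0.002],
  ],
)

```text
time: 3.2
ee_pos: [627.1, 83.9, 160.9]
orientation: [0.836, 0.549, -0.0, -0.001]
force: [1.2, 0.0, 1.6]
grip_width: 85.1
```

```bash
python3 shot.py w2
```

```text
[627.0964657   83.94581727 160.85989922] 3.2
```

View pics/w2.png

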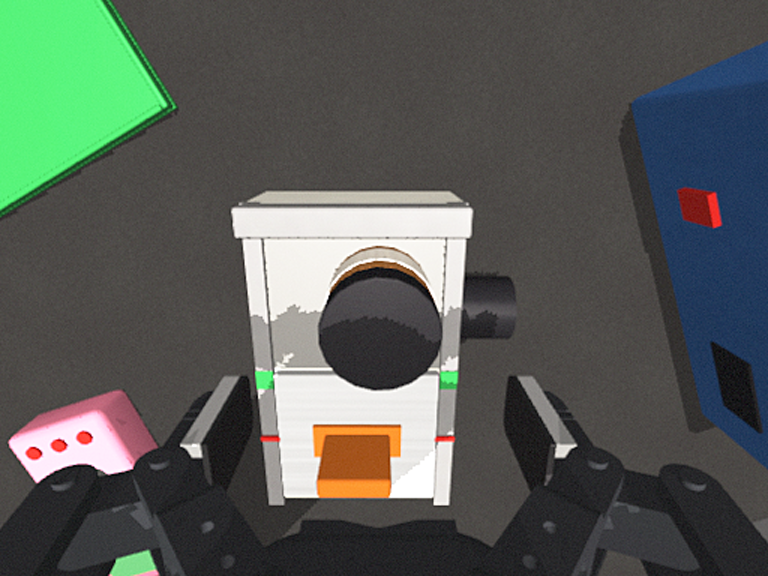

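The cap is at (380,328), midway between the pads (250 to 507). Green marks are at (264,380) and (449,380).

```bash
cat > m3.py <<'E'
from h import *
from scipy.optimize import least_squares
d=load("w2")
f=lambda p:((p[0]+.5)/1.5-.5,(p[1]+.5)/1.5-.5)
B=[(60,-100,55),(-60,-100,55),(60,84,70),(-60,84,70),(60,100,70),(-60,100,70),(55,-5,55),(-55,-5,55),(55,-45,58.5),(-55,-45,58.5)]
px=[f(p) for p in [(450,504),(268,504),(472,237),(234,237),(472,207),(233,207),(449,380),(264,380),(445,438),(270,438)]]
r=least_squares(lambda x:(proj(d,boxpts(*x,B))-px).ravel(),[600,30,-.4])
print("box",r.x,r.fun.round(1))
jc=backproj(d,f((380.5,328)),110); print("jar",jc)
c,s=np.cos(r.x[2]),np.sin(r.x[2]);q=jc[:2]-r.x[:2];print("jar in box",c*q[0]+s*q[1],-s*q[0]+c*q[1])
print("fin",boxpts(*r.x,[0,-45,84.5]))
print(proj(d,boxpts(*r.x,[[-20,-39,58.5],[20,-39,58.5],[-20,-39,100.5],[20,-39,100.5],[-20,-51,100.5]]))*1.5)
E
python3 m3.py; python3 go.py 627 84 80
```

```text
box [ 5.94940930e+02  4.41371108e+01 -4.09365969e-01] [-1.  -0.2  0.9 -0.4 -0.1  1.1 -0.1  1.   1.4 -0.2 -1.7 -0.3 -0.4 -0.8
  0.9 -0.9  0.6  0.2 -0.5  0. ]
jar [628.61609311  86.94433823 110.        ]
jar in box 13.854232719157487 52.67386036053584
fin [[577.02968062   2.85530917  84.5       ]]
[[324.7922475  429.77010737]
 [389.49655275 429.85865216]
 [315.71743226 479.43768193]
 [391.37978957 479.55019091]
 [316.71240247 497.45566004]]
t 3.25 p [627.4  84.1 161.5] phi 1.162 zax [-0.     0.001 -1.   ] F [ 0.9 -0.   1.1] w 85.3
shift [-0.3 -0.3 81.5] turn [0. 0. 0.] dist 81.5
[-0.03 -0.03  8.15] [0. 0. 0.]
```

Request:
arm_command(
  moves=[
    [0.5, 0, 12, 0, 0, 0],
    [1, 0, 30, 0, 0, 0],
    [1.5, 0, 48, 0, 0, 0],
    [1.5, 0, 64, 0, 0, 0],
    [1.5, 0, 75, 0, 0, 0],
    [1.5, 0, 80, 0, 0, 0],
    [1.5, 0, 81, 0, 0, 0],
    [1.5, 0, 81, 0, 0, 0],
  ],
)

```text
time: 3.92
ee_pos: [628.3, 85.7, 80.9]
orientation: [0.836, 0.549, 0.0, -0.0]
force: [0.3, 0.6, -0.2]
grip_width: 85.5
```

Request:
arm_command(
  moves=[
    [0, 0, 0, 0, 0, 0],
    [0, 0, 0, 0, 0, 0],
    [0, 0, 0, 0, 0, 0],
    [0, 0, 0, 0, 0, 0],
    [0, 0, 0, 0, 0, 0],
    [0, 0, 0, 0, 0, 0],
    [0, 0, 0, 0, 0, 0],
    [0, 0, 0, 0, 0, 0],
  ],
  claw=0.55,
  newtons=30,
)

```text
time: 4.58
ee_pos: [628.9, 85.8, 82.0]
orientation: [0.836, 0.549, 0.001, 0.0]
force: [-0.6, 0.4, 5.8]
grip_width: 55.4
```

Request:
arm_command(
  moves=[
    [0, 0, 0, 0, 0, 0],
    [0, 0, 0, 0, 0, 0],
    [0, 0, -4, 0, 0, 0],
    [0, 0, -12, 0, 0, 0],
    [0, 0, -24, 0, 0, 0],
    [0, 0, -38, 0, 0, 0],
    [0, 0, -50, 0, 0, 0],
    [0, 0, -58, 0, 0, 0],
    [0, 0, -60, 0, 0, 0],
    [0, 0, -60, 0, 0, 0],
  ],
  claw=0.4,
  newtons=40,
)

```text
time: 5.42
ee_pos: [629.2, 85.8, 143.0]
orientation: [0.836, 0.549, 0.002, 0.0]
force: [0.5, -0.7, -1.5]
grip_width: 55.4
```

```bash
python3 shot.py w3;python3 go.py 476 292 140 1.163 12
```

```text
[629.19494439  85.80053611 143.01089413] 5.4167
t 5.47 p [628.8  85.6 142.1] phi 1.162 zax [ 0.002  0.001 -1.   ] F [-0.4 -0.3 -2.4] w 55.0
shift [ 128.6 -222.2    1.9] turn [ 0.002 -0.001 -0.001] dist 256.8
[ 10.72 -18.52   0.16] [ 0.0001 -0.0001 -0.0001]
```

View pics/w3.png

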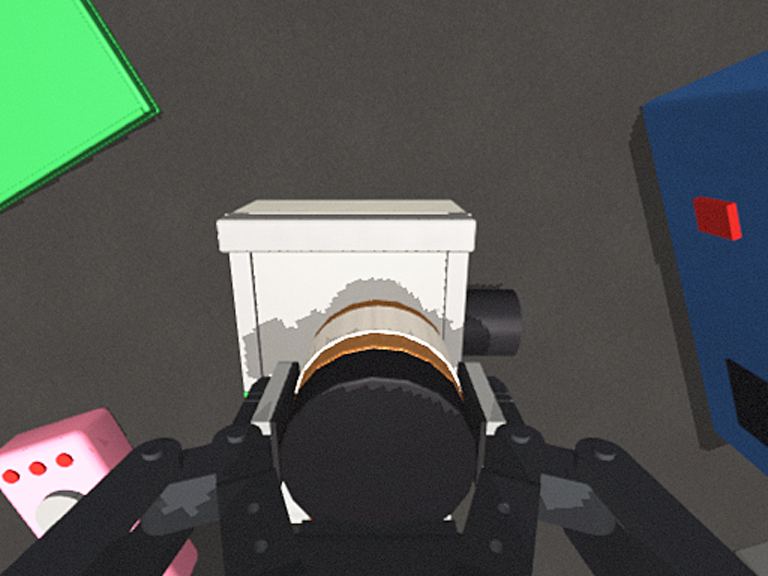

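The jar hangs upright between the pads and clear of the box. Next I carry it to the tray.

Request:
arm_command(
  moves=[
    [6, -10, 0, 0, 0, 0],
    [16, -28, 0, 0, 0, 0],
    [30, -52, 0, 0, 0, 0],
    [46, -80, 0, 0, 0, 0],
    [62, -107, 0, 0, 0, 0],
    [78, -134, 0, 0, 0, 0],
    [94, -162, 0, 0, 0, 0],
    [110, -190, 0, 0, 0, 0],
    [122, -210, 1, 0, 0, 0],
    [128, -221, 2, 0, 0, 0],
  ],
)

```text
time: 6.3
ee_pos: [473.4, 294.3, 139.6]
orientation: [0.835, 0.551, 0.001, -0.0]
force: [-0.8, 0.2, -0.9]
grip_width: 55.3
```

Request:
arm_command(
  moves=[
    [0, 0, 0, 0, 0, 0],
    [0, 0, 0, 0, 0, 0],
    [0, 0, 0, 0, 0, 0],
  ],
)

```text
time: 6.55
ee_pos: [474.1, 293.0, 139.2]
orientation: [0.835, 0.55, 0.0, -0.0]
force: [0.5, -0.1, -1.6]
grip_width: 55.6
```

```bash
python3 shot.py w4;python3 go.py 476 292 60 1.163 8
python3 - <<'E'
from h import *
d=load("w4")
import cv2
T=boxpts(476.1,292.3,.0856,[[-75,-75,14],[75,-75,14],[75,75,14],[-75,75,14]])
im=cv2.imread("pics/w4.png");
p=proj(d,T)*1.5;cv2.polylines(im,[p.astype(int)],True,(0,0,255),1);cv2.imwrite("pics/w4o.png",im)
E
```

```text
[474.12423838 293.01642833 139.22807643] 6.55
t 6.6 p [474.5 292.7 139.3] phi 1.165 zax [ 0.001  0.001 -1.   ] F [-0.1 -0.4 -1.3] w 55.2
shift [-0.1  1.6 79.3] turn [ 0.001 -0.001  0.002] dist 79.3
[-0.02  0.2   9.92] [ 0.0001 -0.0001  0.0002]
```

View pics/w4o.png

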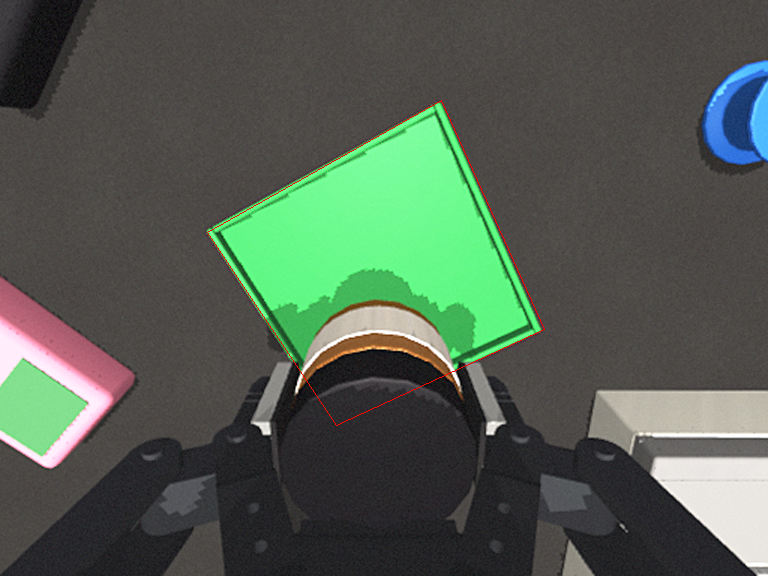

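The red outline matches the tray edges and the jar is over the middle. Now I lower it.

Request:
arm_command(
  moves=[
    [0, 1, 8, 0, 0, 0],
    [0, 1, 22, 0, 0, 0],
    [0, 1.5, 40, 0, 0, 0],
    [0, 1.5, 58, 0, 0, 0],
    [0, 1.5, 74, 0, 0, 0],
    [0, 1.5, 86, 0, 0, 0],
    [0, 1.5, 92, 0, 0, 0],
    [0, 1.5, 94, 0, 0, 0],
    [0, 1.5, 94, 0, 0, 0],
    [0, 1.5, 94, 0, 0, 0],
  ],
)

```text
time: 7.43
ee_pos: [476.3, 292.4, 45.9]
orientation: [0.835, 0.55, 0.001, -0.0]
force: [-0.2, -0.5, -1.2]
grip_width: 55.0
```

Request:
arm_command(
  moves=[
    [0, 0, 1.5, 0, 0, 0],
    [0, 0, 3, 0, 0, 0],
    [0, 0, 4.5, 0, 0, 0],
    [0, 0, 6, 0, 0, 0],
    [0, 0, 6, 0, 0, 0],
  ],
)

```text
time: 7.85
ee_pos: [476.2, 292.3, 39.6]
orientation: [0.835, 0.55, 0.001, -0.0]
force: [-1.3, 0.1, -0.8]
grip_width: 54.8
```

Request:
arm_command(
  moves=[
    [0, 0, 1, 0, 0, 0],
    [0, 0, 2, 0, 0, 0],
    [0, 0, 3, 0, 0, 0],
    [0, 0, 3, 0, 0, 0],
  ],
)

```text
time: 8.18
ee_pos: [476.1, 292.2, 36.4]
orientation: [0.835, 0.55, 0.001, -0.0]
force: [-0.7, 0.3, -1.2]
grip_width: 54.9
```

```bash
python3 go.py 476 292 36 1.163 8
```

```text
t 8.18 p [476.1 292.2  36.4] phi 1.164 zax [ 0.001  0.001 -1.   ] F [-0.7  0.3 -1.2] w 54.9
shift [-0.3 -0.   0.4] turn [ 0.001 -0.001  0.001] dist 0.5
[-0.03 -0.    0.05] [ 0.0001 -0.0001  0.0002]
```

Request:
arm_command(
  moves=[
    [0, 0, 0.8, 0, 0, 0],
    [0, 0, 1.5, 0, 0, 0],
    [0, 0, 1.5, 0, 0, 0],
  ],
)

```text
time: 8.43
ee_pos: [476.3, 292.3, 36.0]
orientation: [0.835, 0.55, 0.001, 0.0]
force: [-5.1, -4.7, 13.1]
grip_width: 55.1
```

There is 13 N of contact on the tray floor. Easing off slightly and releasing.

Request:
arm_command(
  moves=[
    [0, 0, -0.3, 0, 0, 0],
    [0, 0, -0.3, 0, 0, 0],
    [0, 0, -0.3, 0, 0, 0],
    [0, 0, -0.3, 0, 0, 0],
    [0, 0, -0.3, 0, 0, 0],
    [0, 0, -0.3, 0, 0, 0],
    [0, 0, -0.3, 0, 0, 0],
  ],
  claw=1,
)

```text
time: 9.02
ee_pos: [476.2, 292.3, 36.2]
orientation: [0.835, 0.55, 0.001, 0.0]
force: [-0.5, 0.4, 0.7]
grip_width: 85.2
```

Request:
arm_command(
  moves=[
    [0, 0, -4, 0, 0, 0],
    [0, 0, -14, 0, 0, 0],
    [0, 0, -30, 0, 0, 0],
    [0, 0, -50, 0, 0, 0],
    [0, 0, -72, 0, 0, 0],
    [0, 0, -94, 0, 0, 0],
    [0, 0, -116, 0, 0, 0],
    [0, 0, -132, 0, 0, 0],
    [0, 0, -138, 0, 0, 0],
    [0, 0, -140, 0, 0, 0],
  ],
)

```text
time: 9.85
ee_pos: [476.5, 292.7, 177.8]
orientation: [0.835, 0.55, 0.002, 0.001]
force: [-0.2, -0.2, -0.2]
grip_width: 85.3
```

```bash
python3 shot.py w5;python3 go.py 577 3 180 -5 15; python3 go.py 577 3 180 2.733 15
```

```text
[476.47526782 292.70265015 177.82734842] 9.85
t 9.9 p [476.2 292.4 177. ] phi 1.164 zax [ 0.003  0.001 -1.   ] F [-0.8  0.1  0. ] w 85.6
shift [-226.   207.    -2.9] turn [ 0.002 -0.001 -0.119] dist 306.5
[-15.07  13.8   -0.2 ] [ 0.0001 -0.0001 -0.0079]
t 9.9 p [476.2 292.4 177. ] phi 1.164 zax [ 0.003  0.001 -1.   ] F [-0.8  0.1  0. ] w 85.6
shift [-226.   207.    -2.9] turn [ 0.003  0.    -1.569] dist 306.5
[-15.07  13.8   -0.2 ] [ 0.0002  0.     -0.1046]
```

View pics/w5.png

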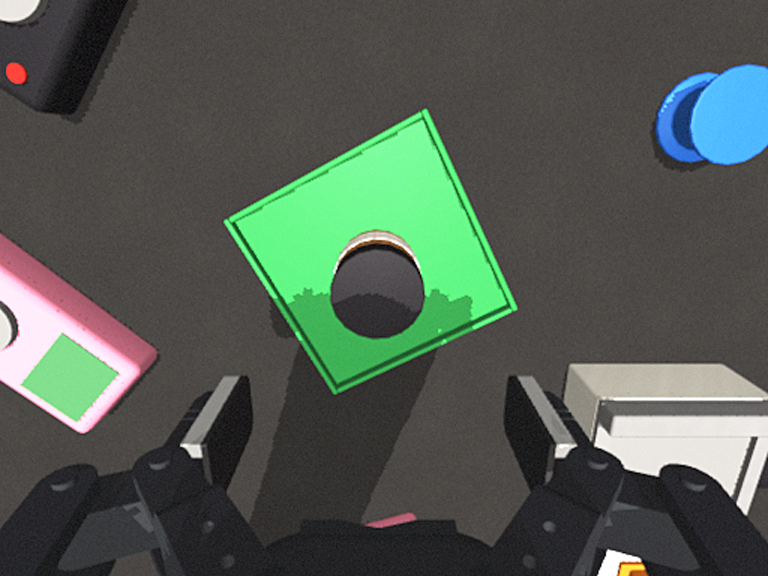

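The jar stands upright in the middle of the green tray, cap at (378,291). On to the fin, after checking the joints for the turn direction.

```bash
python3 -c "
from cell import bot;print(bot.get_state()['qpos'].round(3))"
```

```text
[ 0.049  0.341 -0.814  1.696  0.263  1.216 -1.234]
```

Request:
arm_command(
  moves=[
    [-8, 7, 0, 0, 0, -0.05],
    [-22, 20, 0, 0, 0, -0.14],
    [-36, 33, 0, 0, 0, -0.24],
    [-50, 46, 0, 0, 0, -0.34],
    [-64, 59, 0, 0, 0, -0.44],
    [-78, 72, 0, 0, 0, -0.54],
    [-92, 85, 0, 0, 0, -0.64],
    [-106, 98, 0, 0, 0, -0.74],
    [-120, 110, 0, 0, 0, -0.84],
    [-134, 123, 0, 0, 0, -0.94],
  ],
)

```text
time: 10.73
ee_pos: [535.7, 119.7, 175.8]
orientation: [0.493, 0.87, 0.0, 0.0]
force: [-0.1, 0.7, -0.7]
grip_width: 85.2
```

```bash
python3 go.py 577 3 180 2.733 8
```

```text
t 10.73 p [535.7 119.7 175.8] phi 2.11 zax [ 0.001  0.    -1.   ] F [-0.1  0.7 -0.7] w 85.2
shift [-121.3  -24.4   -4.3] turn [ 0.001  0.    -0.623] dist 123.8
[-15.16  -3.05  -0.53] [ 0.0001  0.     -0.0779]
```

Request:
arm_command(
  moves=[
    [-17, -3, -1, 0, 0, -0.09],
    [-34, -7, -1, 0, 0, -0.18],
    [-52, -10, -2, 0, 0, -0.27],
    [-70, -14, -3, 0, 0, -0.36],
    [-88, -18, -3, 0, 0, -0.46],
    [-104, -21, -4, 0, 0, -0.54],
    [-116, -23, -4, 0, 0, -0.6],
    [-121, -24, -4, 0, 0, -0.622],
    [-121, -24, -4, 0, 0, -0.622],
    [-121, -24, -4, 0, 0, -0.622],
  ],
)

```text
time: 11.57
ee_pos: [576.6, 3.6, 178.7]
orientation: [0.204, 0.979, 0.0, -0.001]
force: [0.3, -0.0, -0.4]
grip_width: 85.4
```

```bash
python3 shot.py w6
```

```text
[576.63445262   3.57114901 178.70412419] 11.5667
```

View pics/w6.png

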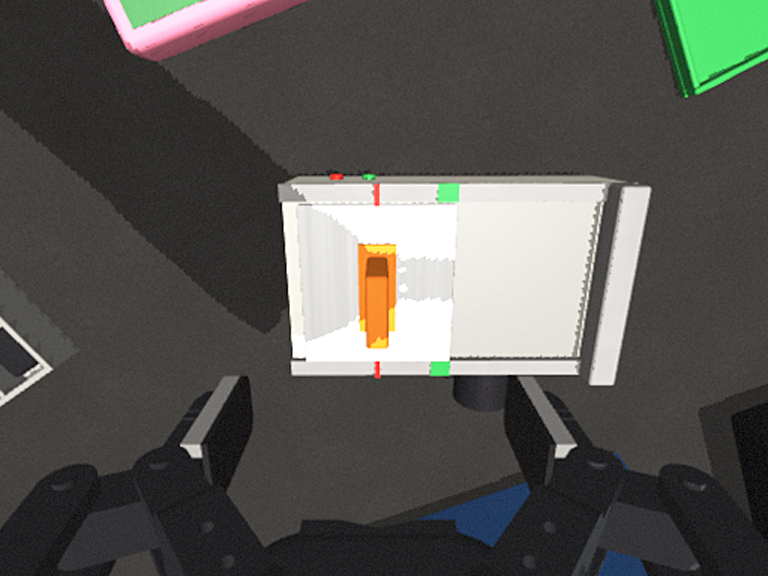

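The fin is at (377,302), between the pads (mid 378). Red pointers are at u=377, green marks at (449,192) and (440,368).

```bash
python3 - <<'E'
from h import *
d=load("w6");f=lambda p:((p[0]+.5)/1.5-.5,(p[1]+.5)/1.5-.5)
b=(595,44.1,-.409)
for n,p,z in [("fin t",(376.5,348),100.5),("fin top far",(376.5,258),100.5),("ptr",(376.5,193),58.5),("ptr",(377.5,369),58.5),("g",(449,192),55),("g",(440,368),55)]:
    P=backproj(d,f(p),z);q=P[:2]-b[:2];c,s=np.cos(b[2]),np.sin(b[2]);print(n,P.round(1),"box",(c*q[0]+s*q[1]).round(1),(-s*q[0]+c*q[1]).round(1))
E
python3 go.py 577 3 81 2.733 8
```

```text
fin t [593.8  -4.8 100.5] box 18.4 -45.3
fin top far [549.8  14.5 100.5] box -29.6 -45.1
ptr [526.   24.8  58.5] box -55.6 -45.2
ptr [626.6 -18.6  58.5] box 53.9 -44.9
g [542.1  62.   55. ] box -55.6 -4.6
g [643.7  17.6  55. ] box 55.2 -4.9
t 11.62 p [576.6   4.1 179. ] phi 2.731 zax [-0.001  0.001 -1.   ] F [0.4 0.7 0.1] w 85.1
shift [-0.9 -1.  98. ] turn [ 0.001 -0.001 -0.002] dist 98.0
[-0.11 -0.12 12.25] [ 0.0001 -0.0001 -0.0002]
```

Request:
arm_command(
  moves=[
    [0, 0, 10, 0, 0, 0],
    [0, -1, 28, 0, 0, 0],
    [-1, -1, 48, 0, 0, 0],
    [-1, -1, 68, 0, 0, 0],
    [-1, -1, 84, 0, 0, 0],
    [-1, -1, 94, 0, 0, 0],
    [-1, -1, 97, 0, 0, 0],
    [-1, -1, 97, 0, 0, 0],
    [-1, -1, 97, 0, 0, 0],
  ],
)

```text
time: 12.37
ee_pos: [577.4, 3.3, 82.6]
orientation: [0.204, 0.979, 0.001, -0.0]
force: [-0.5, -0.8, 0.6]
grip_width: 85.2
```

Request:
arm_command(
  moves=[
    [0, 0, 0, 0, 0, 0],
    [0, 0, 0, 0, 0, 0],
    [0, 0, 0, 0, 0, 0],
    [0, 0, 0, 0, 0, 0],
    [0, 0, 0, 0, 0, 0],
    [0, 0, 0, 0, 0, 0],
    [0, 0, 0, 0, 0, 0],
    [0, 0, 0, 0, 0, 0],
    [0, 0, 0, 0, 0, 0],
    [0, 0, 0, 0, 0, 0],
  ],
  claw=0,
  newtons=60,
)

```text
time: 13.2
ee_pos: [577.3, 2.9, 82.8]
orientation: [0.204, 0.979, 0.0, -0.0]
force: [-2.5, -2.6, 6.3]
grip_width: 10.7
```

```bash
python3 go.py 577 3 81 2.733 8;python3 shot.py w7
```

```text
t 13.2 p [577.3   2.9  82.8] phi 2.731 zax [-0.  0. -1.] F [-2.5 -2.6  6.3] w 10.7
shift [ 0.3 -0.1  1.8] turn [ 0.    -0.    -0.002] dist 1.8
[ 0.04 -0.01  0.23] [ 0.     -0.     -0.0002]
[577.32161244   2.91960116  82.81985752] 13.2
```

View pics/w7.png

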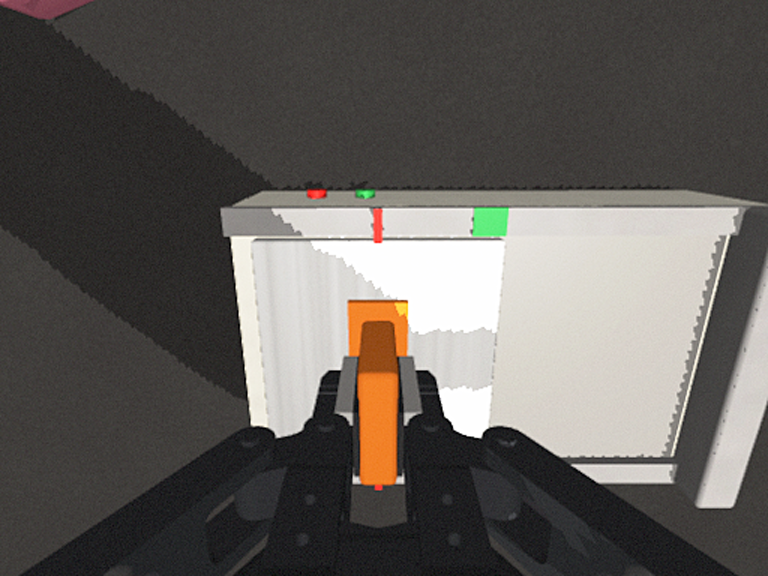

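The fin is gripped between both pads, with the marks to the right (+tool y). Now the slide.

Request:
arm_command(
  moves=[
    [0, 2, 0, 0, 0, 0],
    [0, 6, 0, 0, 0, 0],
    [0, 11, 0, 0, 0, 0],
    [0, 16, 0, 0, 0, 0],
    [0, 21, 0, 0, 0, 0],
    [0, 26, 0, 0, 0, 0],
    [0, 31, 0, 0, 0, 0],
    [0, 36, 0, 0, 0, 0],
    [0, 39, 0, 0, 0, 0],
    [0, 40, 0, 0, 0, 0],
  ],
  newtons=80,
)

```text
time: 14.08
ee_pos: [592.7, 38.4, 82.9]
orientation: [0.204, 0.979, -0.001, -0.001]
force: [-9.1, -7.1, 9.4]
grip_width: 11.1
```

Request:
arm_command(
  moves=[
    [0, 0, 0, 0, 0, 0],
    [0, 0, 0, 0, 0, 0],
    [0, 0, 0, 0, 0, 0],
  ],
)

```text
time: 14.33
ee_pos: [592.1, 36.9, 82.9]
orientation: [0.205, 0.979, -0.003, -0.002]
force: [-6.7, -6.3, 8.3]
grip_width: 10.8
```

```bash
python3 go.py 593.1 39.7 81 2.733 8;python3 shot.py w8
```

```text
t 14.33 p [592.1  36.9  82.9] phi 2.729 zax [-0.004 -0.005 -1.   ] F [-6.7 -6.3  8.3] w 10.8
shift [0.2 3.  1.8] turn [-0.006 -0.002 -0.004] dist 3.5
[0.02 0.38 0.23] [-0.0007 -0.0002 -0.0004]
[592.05693077  36.89314915  82.861699  ] 14.3333
```

View pics/w8.png

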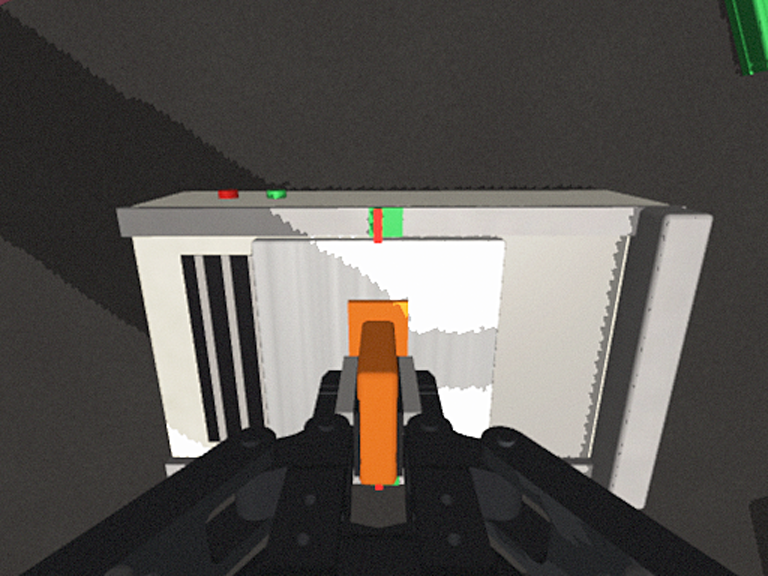

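Pointer at u=378 while the green mark's centre is at about 386 (12 mm ≈ 34 px), so it is about 3 mm short. Correcting, with an allowance for sag under the spring.

Request:
arm_command(
  moves=[
    [0, 1.5, 0, 0, 0, 0],
    [0, 3, 0, -0.004, 0, 0],
    [0, 4.5, 0, -0.006, 0, 0],
    [0, 4.5, 0, -0.006, 0, 0],
    [0, 4.5, 0, -0.006, 0, 0],
    [0, 4.5, 0, -0.006, 0, 0],
    [0, 4.5, 0, -0.006, 0, 0],
  ],
)

```text
time: 14.97
ee_pos: [593.2, 39.4, 82.9]
orientation: [0.205, 0.979, -0.001, -0.002]
force: [-7.4, -7.0, 10.0]
grip_width: 10.9
```

```bash
python3 go.py 593.1 39.7 81 2.733 8;python3 shot.py w9
python3 - <<'E'
import cv2,numpy as np
from cell import bot
d=np.load("w9.npz");f=d["frame"][:,:,::-1];cv2.imwrite("pics/w9c.png",cv2.resize(f[125:180,200:320],None,fx=6,fy=6,interpolation=cv2.INTER_NEAREST))
for v in (145,150,154): print(v,[tuple(int(x) for x in p) for p in d["frame"][v,240:275]])
t=bot.snapshot("top");cv2.imwrite("pics/t9.png",cv2.resize(t["frame"][110:240,170:330,::-1],None,fx=4.5,fy=4.5,interpolation=cv2.INTER_CUBIC))
E
python3 go.py 593.1 39.7 81 2.733 8
```

```text
t 14.97 p [593.2  39.4  82.9] phi 2.728 zax [-0.004 -0.002 -1.   ] F [-7.4 -7.  10. ] w 10.9
shift [0.2 0.2 1.9] turn [-0.003 -0.003 -0.005] dist 1.9
[0.02 0.03 0.23] [-0.0004 -0.0003 -0.0006]
[593.15920291  39.41779116  82.86426188] 14.9667
145 [(106, 182, 113), (89, 230, 118), (92, 234, 121), (92, 231, 121), (91, 231, 119), (90, 231, 118), (100, 245, 130), (46, 190, 91), (153, 121, 68), (255, 87, 67), (255, 77, 70), (253, 74, 68), (255, 76, 67), (255, 66, 62), (217, 96, 55), (86, 226, 112), (85, 236, 123), (87, 229, 118), (90, 231, 120), (94, 229, 120), (95, 231, 122), (93, 231, 121), (78, 234, 109), (202, 222, 196), (226, 210, 214), (221, 214, 212), (219, 214, 209), (216, 213, 206), (222, 221, 213), (218, 212, 207), (218, 213, 208), (219, 213, 210), (219, 212, 208), (220, 213, 209), (219, 212, 209)]
150 [(164, 223, 165), (96, 231, 122), (84, 228, 115), (87, 229, 115), (95, 233, 123), (82, 219, 110), (82, 216, 111), (41, 172, 84), (150, 119, 67), (255, 83, 67), (255, 76, 69), (253, 72, 68), (254, 70, 63), (255, 55, 62), (232, 177, 100), (92, 232, 115), (82, 233, 120), (92, 230, 119
[... 351 characters left out ...]
122), (91, 229, 118), (94, 233, 120), (95, 244, 130), (48, 192, 94), (142, 114, 58), (255, 75, 59), (255, 70, 67), (254, 72, 62), (255, 73, 61), (255, 60, 63), (222, 130, 74), (83, 223, 110), (85, 233, 124), (88, 229, 119), (94, 231, 121), (89, 230, 118), (91, 229, 119), (85, 231, 113), (80, 217, 110), (200, 210, 194), (228, 215, 216), (215, 209, 205), (220, 214, 211), (216, 208, 204), (219, 215, 209), (217, 212, 208), (215, 212, 206), (217, 212, 208), (215, 209, 207), (215, 210, 209), (216, 213, 207)]
t 15.07 p [593.2  39.4  82.9] phi 2.729 zax [-0.004 -0.002 -1.   ] F [-6.9 -6.6  7.4] w 10.9
shift [0.2 0.2 1.9] turn [-0.003 -0.003 -0.004] dist 1.9
[0.02 0.03 0.23] [-0.0004 -0.0003 -0.0006]
```

View pics/w9c.png

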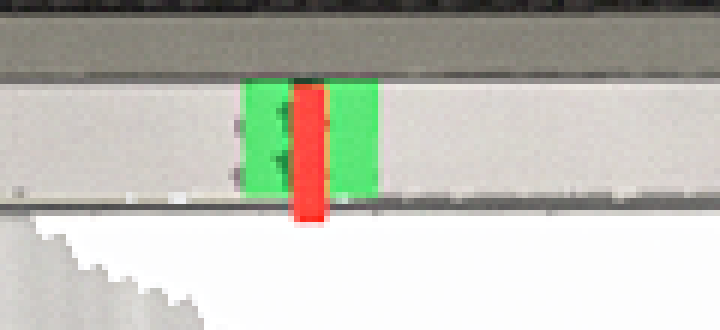

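View pics/t9.png

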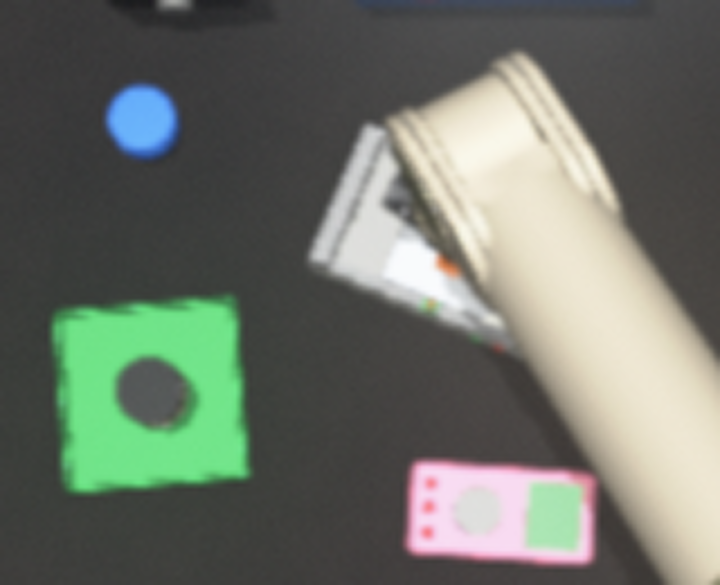

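The pointer centre is at u≈251.3 and the green mark spans 240.3 to 262.8 (centre 251.5), so it is centred and steady. The jar is upright in the tray and nothing else has moved. Handing in while holding.

```bash
python3 -c "
from cell import bot;print(bot.close_job());s=bot.get_state();print(s['time'],s['ee_pos'],s['grip_width'],s['force'])"
```

```text
the job is handed in; nothing more can be done
None
the job is handed in; nothing more can be done
```

The jar is standing upright in the green tray, and the arm is holding the shutter half open by its orange fin. I handed the job in at about 15 s of the 48 s allowed; it gave no verdict.

- **Jar:** I lifted it off the box and lowered it to the middle of the tray until it touched, at about 13 N, before letting go. A later top view still showed it upright there.
- **Shutter:** I gripped the fin and slid it open along the box's +y. The first stop was about 3 mm short because the arm sagged against the spring, so I corrected it.
- **Last checks:** In the wrist view, the one pointer I could see well was within about 0.1 mm of the middle of its green mark; the gripper mostly hid the other. The hold was steady: the pose did not change over the last 0.1 s, the sideways force was about 10 N and the fingers were 10.9 mm apart on the fin. I could not read the state again after handing in.
- **Rest of the bench:** The arm touched nothing else. The last picture covered the tray, the reel and one pink look-alike, all in place. I did not photograph the rest of the bench again.

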